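# Turn the bottle carousel to the reader by a spoke and press read

## Robot

A 7-joint arm with a two-finger parallel gripper is mounted at the origin on a cart in front of the work surface, level with it; the furniture and walls round the work are solid. World frame = base frame: x ahead of the robot, y to its left, z up, the work surface at z = 0. Lengths are in m, angles in rad, forces in N, time in s.
With the tool pointing down it reaches from about 0.4 to 0.85 m from the base axis. Payload 10.4 kg.
Tool frame: the origin (TCP) lies at the very end of the fingers, on their centre line; the grasp point (between the pads) lies 19 mm behind it; z points along the fingers, y is the line along which they close (so a half turn about z gives the same grasp; the last joint's range is limited). The gripper opens to 87 mm and grips with 3 to 60 N. Pads are 19 mm wide; open, the fingers measure 117 mm over their backs; the gripper's body (75 mm by 190 mm) begins 51 mm behind the grasp point.
Start: joints at [-1.292, 0.332, -0.065, 1.46, 0.022, 1.35, -0.088], TCP at [0.186, 0.597, 0.223] pointing down, gripper open.
Joint ranges: [-2.6, 2.6], [-0.5, 2.12], [-1.47, 1.34], [0.16, 2.42], [-1.27, 4.41], [0.06, 2.06], [-2.6, 2.6]. Speed limits (rad/s): [2.22, 2.22, 2.79, 2.79, 3.14, 3.14, 3.14].

## Interface

Orientations are given as a unit quaternion [x, y, z, w].
In Python, from bench import r gives the robot as it stands.
- The arm moves only by the tool jog_arm, called after ">>>" as a command line: name --argument value ..., lists and objects as JSON in quotes. Schema: {"type":"object","properties":{"motion":{"type":"object","properties":{"tx":{"type":"array","items":{"type":"number"},"minItems":1,"maxItems":12},"ty":{"type":"array","items":{"type":"number"},"minItems":1,"maxItems":12},"tz":{"type":"array","items":{"type":"number"},"minItems":1,"maxItems":12},"yaw":{"type":"array","items":{"type":"number"},"minItems":1,"maxItems":12},"jaw":{"type":"array","items":{"type":"number"},"minItems":1,"maxItems":12}},"additionalProperties":false,"required":["tx","ty","tz","yaw","jaw"]},"force":{"type":"number"},"only":{"type":"string"},"quiet":{"type":"boolean"},"lines":{"type":"string"}},"required":["motion"],"additionalProperties":false}. motion is an object with one list for each field, all of the same length, 1 to 12, a row being the entries at one place: tx, ty, tz (the shift in m), yaw (a turn about the tool's z in rad), jaw (the finger opening in m); each row is the pose to reach, as a shift and turn from the pose commanded when the call began, along the tool's axes at that moment; what a row does not reach only later rows make up. A row lasts 1/10 s, in which the tool goes at most 0.05 m and 0.15 rad, less where a joint would pass 70% of its speed; a pose out of reach is approached as far as the arm can. The fingers move at their own pace and stop on an object; force is the grip in N (left out, the last holds). Time passes only in rows, so rows that do not move let the fingers close. The tool returns the time, the measured TCP pose, the force, the opening and the grip force at its end. only (a regular expression) keeps the lines of the reply that match it, lines (a string "A,B") keeps lines A to B, and quiet returns only ok. Input that does not fit is refused with a message, and nothing moves.
- r.read_state(): the state, without advancing time (a new reading comes with each control period).
- r.camera(name): name is "scene" or "side" or "wrist"; returns a dict with "img" (384x512x3 uint8, red, green, blue), "fx", "fy", "cx", "cy" (pixels), "k1" (the pictures are not rectified: a ray, as slopes to the right and down, at radius r is drawn at 1 + k1 r^2 times it, then the intrinsics apply), "pose" (4x4, takes a point from camera to world coordinates). Camera axes: x right, y down, z forward; pixel columns grow to the right and rows downward; lengths in m; the calibration is good to about 2 mm. A picture is of the moment at which its call begins. There is no depth.
- r.close_job(): hands the job in; it is judged then, once.
Trained networks look in the newest picture that a camera, given by its name, has taken for a name from the list of things; names that differ only in an ending like _2 or _b are one class to them, and where a whole thing is asked for, a point or a joint stands for the part that bears it (a point fixed in the world has none). Each returns a list of dicts, best first, with "p" (0 to 1); they miss things now and then, are a little off and sometimes report something else, mostly with a low value. They report only what shows in the picture. A call takes as long as a camera call.
- r.recognise(camera, label): "position" ([column, row] as shares, 0 to 1, of the picture: columns of its width, rows of its height, amid what is visible of it).
- r.regions_of(camera, label): "pixels" (384x512 bool, what is visible of it) and "position" ([column, row] as shares, 0 to 1, of the picture: columns of its width, rows of its height, amid what is visible of it).
The state is a dict: "time": time; "joint_positions": joint angles; "joint_vel": joint speeds; "joint_torque": joint torques, N m; "ee_pos": TCP position; "eef_rot": TCP orientation; "ft_force": force on the tool from outside, world axes, zero at the start; "torque": the same for the moment, N m; "width": finger opening in m; "grip_force": force on a finger pad.
Only numpy, scipy, OpenCV 4.12 (cv2) and the standard library are available. Lean on these libraries where they do the work, as an engineer would, in place of code of your own. Each camera call takes 0.05 s, during which the arm holds its last target. There are 200 camera calls.

## Task

Bring the blue-capped dropper bottle squarely in front of the reader's window by gently pushing one of the carousel's spokes with a finger, and let the carousel come to rest there; only then press the green button on top of the reader fully down and let it come back up. Push and press only: do not pinch a spoke, do not touch or lift any of the bottles, and leave everything else on the counter where it is. Finish with the hand clear.

Things in the scene. Friction and masses are not known exactly. Their poses are not given: they have to be found in the camera images.
- station: Fixed grey foot plate (round, 188 mm across, top 12 mm above the worktop) carrying the reader, a white box 54 x 70 mm whose top is 84 mm above the worktop. Origin: on the carousel's turning axis, at worktop height; its +x axis points level from the axis to the middle of the reader, which stands 94 to 148 mm out along it; z up.
- reader_window (a point): Centre of the dark window, 42 mm wide, in the reader's face towards the carousel; 93 mm out from the turning axis, 58 mm above the worktop.
- carousel: Carousel: white disc 168 mm across with three grey cups (34 mm across, rims 42 mm up, centres 60 mm from the axis, one on its +x axis), column 36 mm across up to 153 mm, three spokes. Origin: on the turning axis at worktop height, z up. Turns without limit either way; friction about 0.08 N m, stops at once when not pushed. Bottles ride in the cups, tops 115 mm above the worktop.
- spoke_a (a point): On the middle line of spoke A, 60 mm from the axis, 140 mm above the worktop. Level round steel rod, 10 mm thick, from the column out to a black ball 18 mm across, 84 mm from the axis. Spokes lie midway between cups (this one 60 degrees counter-clockwise from above off the carousel's +x); 20 mm of air between rod and bottle tops.
- spoke_b (a point): On the middle line of spoke B, 60 mm from the axis, 140 mm above the worktop. Level round steel rod, 10 mm thick, from the column out to a black ball 18 mm across, 84 mm from the axis. Spokes lie midway between cups (this one 180 degrees counter-clockwise from above off the carousel's +x); 20 mm of air between rod and bottle tops.
- spoke_c (a point): On the middle line of spoke C, 60 mm from the axis, 140 mm above the worktop. Level round steel rod, 10 mm thick, from the column out to a black ball 18 mm across, 84 mm from the axis. Spokes lie midway between cups (this one 300 degrees counter-clockwise from above off the carousel's +x); 20 mm of air between rod and bottle tops.
- read_button_top (a point): Centre of the top of the round green push button (24 mm across) on top of the reader, 121 mm out from the turning axis and 106 mm above the worktop, standing in a black collar 40 mm across; pressed straight down.
- read_button (a joint): Travel of the green button in m: 0 up, 0.006 fully down (about 5 N); a spring brings it back.
- blue_bottle: Loose dropper bottle, blue cap, 25 mm diameter, 90 mm tall, about 40 g, standing upright in a carousel cup. Origin: centre of its underside, z up. This is the one to bring to the window.
- white_bottle: Loose dropper bottle, white cap, 25 mm diameter, 90 mm tall, about 40 g, standing upright in a carousel cup. Origin: centre of its underside, z up. Not wanted at the window.
- black_bottle: Loose dropper bottle, black cap, 25 mm diameter, 90 mm tall, about 40 g, standing upright in a carousel cup. Origin: centre of its underside, z up. Not wanted at the window.
- tip_box: Loose bystander on the worktop: blue pipette-tip box, 90 x 122 x 68 mm. Leave it where it is.
- tube_rack: Loose bystander on the worktop: empty blue tube rack, 59 x 154 x 62 mm. Leave it where it is.

How it is judged:
By the outcome, as a careful person would: the job done as asked, in the order asked, and still so for the second after the job is handed in, with the robot touching nothing.
It also fails if it takes over 51 s, if anything falls off the work surface, if the arm or the gripper's body presses on something with over 40 N, if the wrist force passes 120 N, or if a joint passes its speed limit or range.

## Working session

There is one attempt and no reset: what is moved stays moved. The work goes in short steps, Python scripts to look and compute and a tool call to move; the robot and the scene stay as the last step left them, time stands still between calls to the robot, and variables do not carry over. Pictures are saved under pics/ and viewed, at most 11 in all, crops included, and the job is handed in when it is done.

```bash
ls; mkdir -p pics; python3 - <<'E'
from bench import r
import cv2,numpy as np
s=r.read_state();print(s['time'],s['ee_pos'],s['eef_rot'],s['width'])
ims=[]
for c in ['scene','side']:
    k=r.camera(c);ims.append(k['img']);print(c,k['fx'],k['fy'],k['cx'],k['cy'],k['k1'],np.round(k['pose'],4).tolist())
    for l in ['station','reader_window','spoke_a','read_button_top','blue_bottle','white_bottle','black_bottle','carousel','tip_box','tube_rack']:
        print(l,[(np.round(np.array(d['position'])*[512,384],1).tolist(),round(d['p'],2)) for d in r.recognise(c,l)][:4])
cv2.imwrite('pics/a.png',ims[0][:,:,::-1]);cv2.imwrite('pics/b.png',ims[1][:,:,::-1])
E
```

```text
pics
0.0 [0.18565983 0.59637959 0.22176808] [ 1.50319417e-01  9.88637244e-01 -6.84583571e-04 -6.96540159e-05] 0.08707051933330644
scene 476.09823213878593 476.09823213878593 255.99967012957958 196.12404924470937 -0.1852562472383421 [[-0.8883, -0.3102, 0.3388, 0.2346], [-0.4593, 0.5895, -0.6645, 0.3165], [0.0065, -0.7459, -0.6661, 0.7204], [0.0, 0.0, 0.0, 1.0]]
station [([223.3, 224.7], 0.81)]
reader_window [([223.6, 222.9], 0.87)]
spoke_a [([277.1, 237.7], 0.77)]
read_button_top [([219.9, 207.6], 0.54)]
blue_bottle [([306.4, 249.6], 0.2)]
white_bottle [([250.2, 238.9], 0.49)]
black_bottle [([303.3, 246.5], 0.74)]
carousel [([284.1, 236.5], 0.75)]
tip_box [([161.0, 212.6], 0.79)]
tube_rack [([208.5, 182.7], 0.68), ([282.2, 230.6], 0.2)]
side 408.05917605516026 408.05917605516026 260.1835414738852 193.64179706933234 0.04430064318600185 [[-0.113, -0.4394, 0.8912, -0.2154], [-0.9936, 0.0478, -0.1024, -0.198], [0.0024, -0.897, -0.442, 0.5051], [0.0, 0.0, 0.0, 1.0]]
station [([250.4, 250.7], 0.57)]
reader_window [([240.9, 285.7], 0.59), ([256.3, 249.1], 0.36)]
spoke_a [([253.6, 247.6], 0.79)]
read_button_top [([238.7, 195.6], 0.5), ([204.7, 199.8], 0.46)]
blue_bottle [([275.3, 228.9], 0.76), ([250.0, 254.3], 0.31)]
white_bottle [([223.7, 229.2], 0.82)]
black_bottle [([251.2, 254.6], 0.8)]
carousel [([259.0, 249.7], 0.66)]
tip_box [([204.0, 199.5], 0.56)]
tube_rack [([297.0, 197.3], 0.63), ([243.3, 194.3], 0.23)]
```

```bash
python3 - <<'E'
import cv2
a=cv2.imread('pics/a.png')[140:310,130:360];b=cv2.imread('pics/b.png')[150:310,150:350]
cv2.imwrite('pics/a1.png',cv2.resize(a,None,fx=3.4,fy=3.4,interpolation=2));cv2.imwrite('pics/b1.png',cv2.resize(b,None,fx=3.6,fy=3.6,interpolation=2))
E
```

```text
(no output)
```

View pics/a1.png

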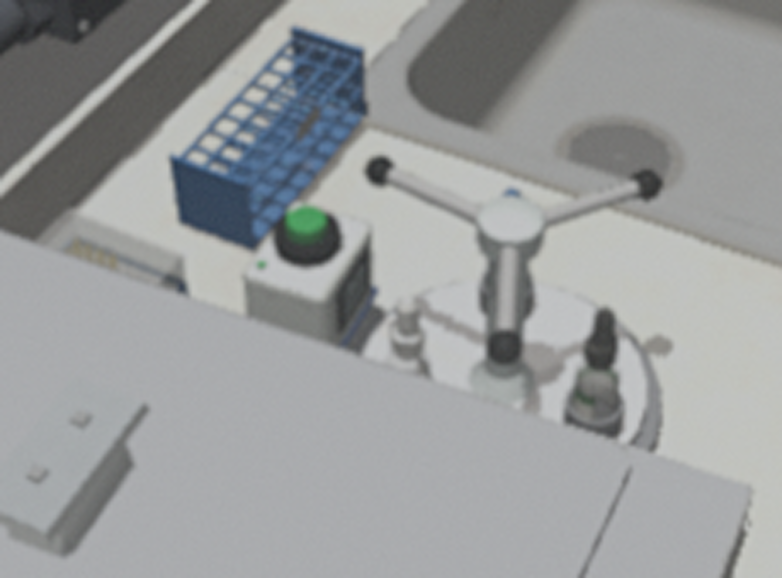

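View pics/b1.png

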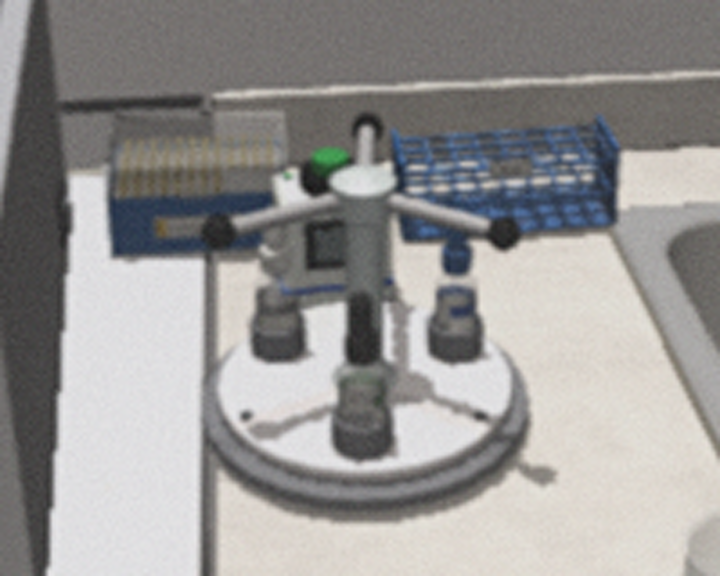

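The scene picture shows the carousel's hub at (280,203), balls at (241,190), (321,194) and (278,242), and the button at (220,205). In the side picture the hub is at (251,200), balls at (252,186), (211,214) and (290,214), the button at (242,194), and the blue bottle at right (276,229). I'll fit the poses and look at the full views for obstacles.

```bash
cat > h.py <<'E'
import numpy as np, cv2
from scipy.optimize import least_squares
def proj(k,P):
    T=np.array(k['pose']);p=(np.asarray(P)-T[:3,3])@T[:3,:3];s=p[...,:2]/p[...,2:]
    s=s*(1+k['k1']*(s**2).sum(-1,keepdims=True))
    return s*[k['fx'],k['fy']]+[k['cx'],k['cy']]
def model(q):
    x,y,yaw,c=q
    pol=lambda r,a,z:[x+r*np.cos(a),y+r*np.sin(a),z]
    d=np.pi/3
    return np.array([pol(84,c+d,140) if 0 else pol(.084,c+d,.14),pol(.084,c+3*d,.14),pol(.084,c+5*d,.14),[x,y,.153],pol(.121,yaw,.106)])
E
python3 - <<'E'
from h import *; from bench import r
ks=[r.camera('scene'),r.camera('side')]
# far, left(+y), right(-y), hub, button
o=[np.array([[241.2,190],[278.2,242.4],[320.6,194.1],[280,203],[220,204.7]]),np.array([[251.9,185.6],[210.6,213.9],[290,214.4],[250.6,200],[241.7,194.4]])]
# blue bottle (side right, near +... ) at carousel +x=c ; spokes sorted: far, left, right
best=None
for c0 in (-1,1,3):
  f=lambda q:np.concatenate([(proj(k,model(q))-oo).ravel() for k,oo in zip(ks,o)])
  for perm in [(0,1,2)]:
    s=least_squares(f,[.55,-.2,.3,c0],loss='soft_l1');print(c0,s.cost,s.x,np.round(f(s.x),1))
for n,k in zip(['scene','side'],ks): cv2.imwrite(f'pics/{n}_full.png',k['img'][:,:,::-1])
cv2.imwrite('pics/both.png',cv2.resize(np.vstack([ks[0]['img'],ks[1]['img']])[:,:,::-1],None,fx=.78,fy=.78,interpolation=3))
E
```

```text
-1 8.668902451088444 [ 0.47797124 -0.25786312  0.08783586 -1.16757132] [ 1.  -0.9  0.5 -1.3 -0.1 -0.8  0.8 -1.7  0.2 -1.7 -0.8 -0.1 -1.1  0.6
 -1.1  0.5 -0.8 -2.  -1.3 -1.6]
1 8.66890245108738 [ 0.47797124 -0.25786312  0.0878359  -1.16757132] [ 1.  -0.9  0.5 -1.3 -0.1 -0.8  0.8 -1.7  0.2 -1.7 -0.8 -0.1 -1.1  0.6
 -1.1  0.5 -0.8 -2.  -1.3 -1.6]
3 8.668902451089142 [ 0.47797124 -0.25786312  0.08783585  5.115614  ] [ 1.  -0.9  0.5 -1.3 -0.1 -0.8  0.8 -1.7  0.2 -1.7 -0.8 -0.1 -1.1  0.6
 -1.1  0.5 -0.8 -2.  -1.3 -1.6]
```

View pics/both.png

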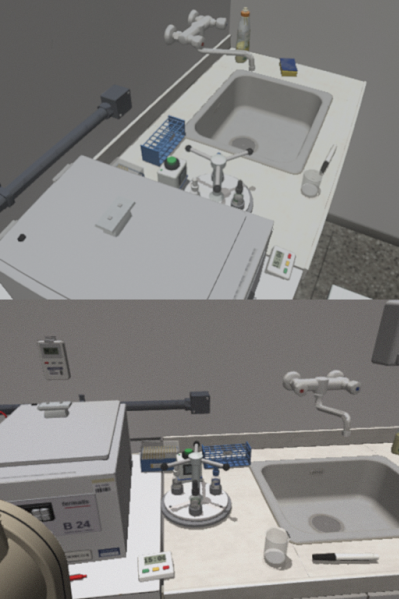

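The full views show a tall incubator to the left of the carousel, which stands between the start pose and the work. I'll triangulate its top corners, and locate the two boxes as well.

```bash
python3 - <<'E'
from h import *; from bench import r
ks=[r.camera('scene'),r.camera('side')]
def tri(a,b):
    f=lambda P:np.concatenate([proj(ks[0],P)-a,proj(ks[1],P)-b])
    s=least_squares(f,[.4,0,.2]);return np.round(s.x,3),round(s.cost,1)
print('back',tri((109,201),(165,131)),'front',tri((349,284),(154,208)))
print('handle',tri((145,280),(70,133)))
for z in(.2,.25,.3,.35):
  for n,k,u in(('sc',ks[0],(349,284)),('sb',ks[0],(109,201)),('si',ks[1],(154,208)),('sib',ks[1],(165,131))):
    s=least_squares(lambda q:proj(k,[q[0],q[1],z])-u,[.4,0]);print(z,n,np.round(s.x,3))
img=np.vstack([ks[1]['img'][100:310,0:300]])
cv2.imwrite('pics/side_inc.png',cv2.resize(img[:,:,::-1],None,fx=2.6,fy=2.6))
E
```

```text
back (array([ 0.704, -0.078,  0.21 ]), np.float64(18.3)) front (array([ 0.306, -0.098,  0.22 ]), np.float64(85.9))
handle (array([0.514, 0.061, 0.273]), np.float64(19.0))
0.2 sc [ 0.302 -0.101]
0.2 sb [ 0.708 -0.079]
0.2 si [ 0.367 -0.097]
0.2 sib [ 0.769 -0.077]
0.25 sc [ 0.296 -0.061]
0.25 sb [ 0.663 -0.041]
0.25 si [ 0.272 -0.114]
0.25 sib [ 0.607 -0.097]
0.3 sc [ 0.289 -0.021]
0.3 sb [ 0.617 -0.003]
0.3 si [ 0.176 -0.13 ]
0.3 sib [ 0.446 -0.117]
0.35 sc [0.283 0.019]
0.35 sb [0.572 0.035]
0.35 si [ 0.081 -0.147]
0.35 sib [ 0.285 -0.136]
```

View pics/side_inc.png

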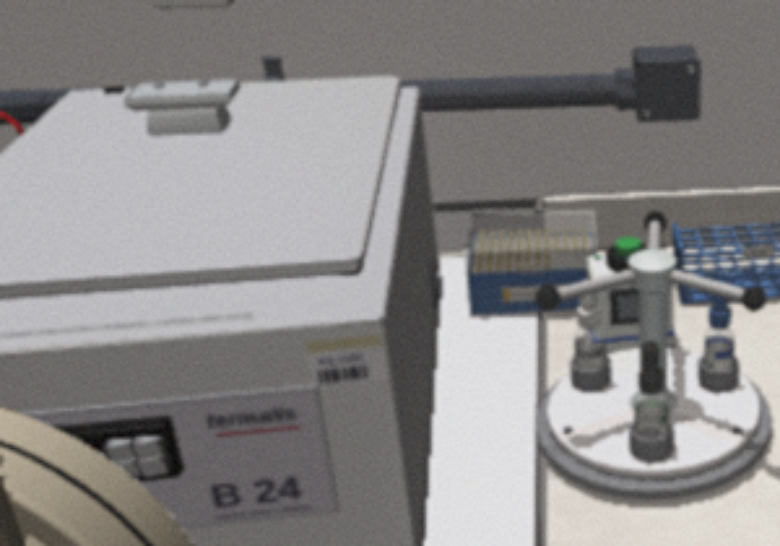

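The incubator spans about x 0.30–0.70 with y above -0.09. Its top is at about 0.22, and the handle reaches 0.27. I'll go over it at z≈0.37 and turn the tool on the way so that a finger back faces the push direction.

>>> jog_arm --motion '{"tx":[0, 0, 0, -0.288, -0.288, -0.288, -0.288, -0.288, -0.288, -0.288, -0.288, -0.288], "ty":[0, 0, 0, -0.273, -0.273, -0.273, -0.273, -0.273, -0.273, -0.273, -0.273, -0.273], "tz":[-0.15, -0.15, -0.15, -0.15, -0.15, -0.15, -0.15, -0.15, -0.15, -0.15, -0.15, -0.15], "yaw":[0.45, 0.45, 0.45, 1.92, 1.92, 1.92, 1.92, 1.92, 1.92, 1.92, 1.92, 1.92], "jaw":[0, 0, 0, 0, 0, 0, 0, 0, 0, 0, 0, 0]}' --force 20

```text
time: 2.5
ee_pos: [0.383, 0.2444, 0.3735]
eef_rot: [0.872, 0.49, 0.001, -0.0]
ft_force: [-0.1, 0.5, 0.1]
width: 0.003
grip_force: 0.0
```

```bash
python3 - <<'E'
from h import *; from bench import r
s=r.read_state();print(s['time'],s['ee_pos'],np.round(s['joint_positions'],2),s['width'])
from scipy.spatial.transform import Rotation as R
print(R.from_quat(s['eef_rot']).as_matrix().round(3))
ks=[r.camera('scene'),r.camera('side')]
f=lambda P:np.concatenate([proj(ks[0],P)-(150,128),proj(ks[1],P)-(257,133)])
print('pipe box',least_squares(f,[.7,-.2,.2]).x)
E
```

```text
2.5 [0.3829678  0.24444911 0.37348921] [-1.01 -0.11  0.31  1.63  0.03  1.61 -1.25] 0.0030416410933855674
[[ 0.52   0.854  0.002]
 [ 0.854 -0.52   0.001]
 [ 0.002  0.001 -1.   ]]
pipe box [ 0.79808188 -0.30667918  0.17968731]
```

>>> jog_arm --motion '{"tx":[-0.168, -0.168, -0.168, -0.168, -0.168, -0.442, -0.442, -0.442, -0.442, -0.442, -0.442, -0.442], "ty":[0.193, 0.193, 0.193, 0.193, 0.193, 0.295, 0.295, 0.295, 0.295, 0.295, 0.295, 0.295], "tz":[0, 0, 0, 0, 0, 0, 0, 0, 0, 0, 0, 0], "yaw":[0.1, 0.1, 0.1, 0.1, 0.1, 0.1, 0.1, 0.1, 0.1, 0.1, 0.1, 0.1], "jaw":[0, 0, 0, 0, 0, 0, 0, 0, 0, 0, 0, 0]}'

```text
time: 3.8
ee_pos: [0.4078, -0.2857, 0.373]
eef_rot: [0.892, 0.451, -0.0, 0.001]
ft_force: [-0.1, 0.6, 0.1]
width: 0.0003
grip_force: 0.0
```

```bash
python3 - <<'E'
from h import *; from bench import r
s=r.read_state();print(s['time'],s['ee_pos'],np.round(s['joint_positions'],2),s['width'])
from scipy.spatial.transform import Rotation as R
print(R.from_quat(s['eef_rot']).as_matrix().round(3))
k=r.camera('wrist');print(np.round(k['pose'],3).tolist(),k['fx'],k['k1'])
im=k['img'][:,:,::-1].copy()
q=[0.47797124,-0.25786312,0.08783586,-1.16757132]
for p in proj(k,model(q)): cv2.circle(im,tuple(int(v) for v in np.clip(p,-999,999)),4,(0,0,255),1);print(p.round(1))
cv2.imwrite('pics/w1.png',im)
E
```

```text
3.8 [ 0.40783942 -0.28570255  0.37300459] [-0.62 -0.08  1.1   1.56  0.07  1.61 -0.16] 0.00025221561301911645
[[ 0.592  0.806  0.001]
 [ 0.806 -0.592 -0.002]
 [-0.001  0.002 -1.   ]]
[[0.806, -0.572, -0.151, 0.449], [-0.592, -0.779, -0.207, -0.23], [0.001, 0.256, -0.967, 0.536], [0.0, 0.0, 0.0, 1.0]] 276.4310653195275 -0.022877210188532567
[334.8  94.8]
[227.6  93.4]
[278.1 184.8]
[281.2 126. ]
[342.  69.]
```

View pics/w1.png

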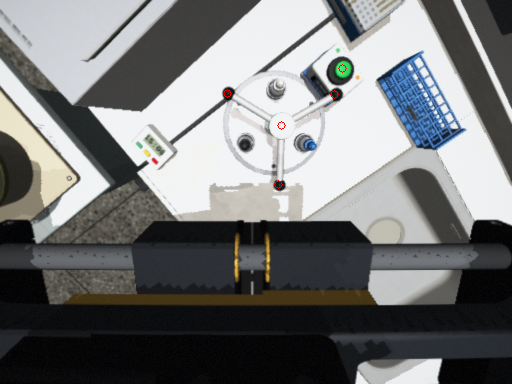

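The projected model (red circles) sits on the balls, hub and button in the wrist picture, and the blue bottle at (308,145) is confirmed. I'll descend behind the rear-right spoke and work out the arc.

>>> jog_arm --motion '{"tx":[0, 0, 0, 0, 0, 0, 0, 0], "ty":[0, 0, 0, 0, 0, 0, 0, 0], "tz":[0.21, 0.21, 0.21, 0.21, 0.21, 0.23, 0.246, 0.246], "yaw":[0, 0, 0, 0, 0, 0, 0, 0], "jaw":[0, 0, 0, 0, 0, 0, 0, 0]}'

```text
time: 4.65
ee_pos: [0.4107, -0.2786, 0.1264]
eef_rot: [0.891, 0.455, -0.001, -0.001]
ft_force: [-0.2, 0.3, -0.1]
width: 0.0003
grip_force: 0.0
```

```bash
cat >> h.py <<'E'
def arc(phis,delta,s,q,rad=.0645):
    from scipy.spatial.transform import Rotation as R
    M=R.from_quat(s['eef_rot']).as_matrix();y=np.arctan2(M[1,1],M[0,1])
    for p in np.radians(phis):
        P=np.array([q[0]+rad*np.cos(p)+delta*np.sin(p),q[1]+rad*np.sin(p)-delta*np.cos(p),.127])
        d=M.T@(P-s['ee_pos']);print([round(float(v),4) for v in d],round(float(y-(p+np.pi/2)),3))
E
python3 - <<'E'
from h import *; from bench import r
s=r.read_state();print(s['time'],s['ee_pos'],np.round(s['joint_positions'],2),s['ft_force'])
arc([-126.9,-120,-113,-106,-99,-92,-85,-78,-71,-65,-61],.02,s,[0.47797124,-0.25786312])
E
```

```text
4.65 [ 0.41071526 -0.27856528  0.12637007] [-0.5   0.22  1.13  1.96 -0.22  1.1   0.09] [-0.20821002  0.30249154 -0.09594345]
[-0.0079, 0.0212, -0.0007] 0.017
[-0.01, 0.0291, -0.0007] -0.103
[-0.0111, 0.0372, -0.0007] -0.225
[-0.0112, 0.0455, -0.0007] -0.347
[-0.0104, 0.0537, -0.0007] -0.47
[-0.0085, 0.0617, -0.0007] -0.592
[-0.0056, 0.0695, -0.0008] -0.714
[-0.0019, 0.0768, -0.0008] -0.836
[0.0028, 0.0836, -0.0008] -0.958
[0.0074, 0.089, -0.0008] -1.063
[0.0107, 0.0923, -0.0008] -1.133
```

>>> jog_arm --motion '{"tx":[0, 0, 0], "ty":[0, 0, 0], "tz":[0, 0, 0], "yaw":[0, 0, 0], "jaw":[0, 0, 0]}'

```text
time: 4.95
ee_pos: [0.411, -0.28, 0.1276]
eef_rot: [0.891, 0.453, 0.001, 0.0]
ft_force: [-0.2, 0.6, -0.4]
width: 0.0003
grip_force: 0.0
```

```bash
python3 -c "
from bench import r;print(r.read_state()['joint_positions'])"
```

```text
[-0.50291462  0.21845979  1.13219566  1.95534019 -0.22312859  1.10105338
  0.09201884]
```

>>> jog_arm --motion '{"tx":[-0.004, -0.008, -0.009, -0.010, -0.011, -0.011, -0.011, -0.011, -0.011, -0.010, -0.009, -0.0085], "ty":[0.011, 0.021, 0.025, 0.029, 0.033, 0.037, 0.041, 0.045, 0.049, 0.054, 0.058, 0.062], "tz":[0, 0, 0, 0, 0, 0, 0, 0, 0, 0, 0, 0], "yaw":[0, 0, -0.04, -0.10, -0.16, -0.22, -0.28, -0.35, -0.41, -0.47, -0.53, -0.59], "jaw":[0, 0, 0, 0, 0, 0, 0, 0, 0, 0, 0, 0]}'

```text
time: 6.15
ee_pos: [0.4555, -0.3233, 0.1271]
eef_rot: [0.72, 0.694, 0.0, -0.0]
ft_force: [-1.5, 0.8, 0.2]
width: 0.0003
grip_force: 0.8
```

```bash
cat >> h.py <<'E'
def carou(r,c0,names=('scene','side')):
    """carousel angle from dark ball pixels near prediction"""
    out={}
    for n in names:
        k=r.camera(n);g=cv2.cvtColor(k['img'],cv2.COLOR_RGB2GRAY);out[n]=k
    return out
E
python3 - <<'E'
from h import *; from bench import r
s=r.read_state();print(s['time'],s['ee_pos'],s['ft_force'],np.round(s['joint_positions'],2))
b=[]
for n in('scene','side'):
    k=r.camera(n);im=k['img'][:,:,::-1].copy()
    for dc,col in((0,(0,0,255)),):
        q=[0.47797124,-0.25786312,0.08783586,np.radians(-92-180-60+180+120)] # right spoke at -92
        for p in proj(k,model(q)): cv2.circle(im,tuple(int(v) for v in p),3,col,1)
    b.append(cv2.resize(im[160:300,170:350],None,fx=2.2,fy=2.2,interpolation=2))
    print(n,[(np.round(np.array(d['position'])*[512,384],1).tolist(),round(d['p'],2)) for d in r.recognise(n,'blue_bottle')])
cv2.imwrite('pics/c1.png',np.hstack(b))
E
```

```text
6.15 [ 0.45548865 -0.32328985  0.12709171] [-1.45801581  0.77550681  0.24148299] [-0.22  0.36  0.92  1.8  -0.31  1.14  0.76]
scene [([261.0, 221.4], 0.62), ([221.2, 225.9], 0.61), ([281.1, 235.7], 0.4)]
side [([266.3, 221.5], 0.7), ([238.5, 284.8], 0.52)]
```

View pics/c1.png

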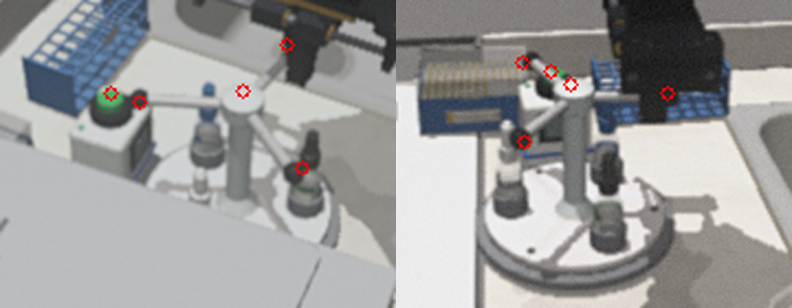

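The finger is pushing the spoke with about 1.7 N, and the carousel follows roughly 2° behind the prediction. I'll continue the arc to just short of the target.

```bash
python3 - <<'E'
from h import *; from bench import r
s=r.read_state();print(s['time'])
arc([-92,-85,-78,-71,-65,-61],.02,s,[0.47797124,-0.25786312])
E
```

```text
6.35
[0.0019, 0.0003, -0.0001] -0.008
[-0.0, 0.0083, -0.0001] -0.13
[-0.0009, 0.0165, -0.0001] -0.252
[-0.0008, 0.0248, -0.0001] -0.374
[0.0, 0.0318, -0.0001] -0.479
[0.001, 0.0364, -0.0001] -0.549
```

>>> jog_arm --motion '{"tx":[0, 0, 0, -0.001, -0.001, -0.001, 0, 0, 0.001, 0.001], "ty":[0.004, 0.008, 0.012, 0.016, 0.020, 0.025, 0.028, 0.032, 0.034, 0.034], "tz":[0, 0, 0, 0, 0, 0, 0, 0, 0, 0], "yaw":[-0.06, -0.13, -0.19, -0.25, -0.31, -0.37, -0.42, -0.48, -0.52, -0.52], "jaw":[0, 0, 0, 0, 0, 0, 0, 0, 0, 0]}'

```text
time: 7.35
ee_pos: [0.4893, -0.324, 0.1267]
eef_rot: [0.519, 0.854, -0.0, 0.0]
ft_force: [-0.7, -0.2, -0.1]
width: 0.0005
grip_force: 0.1
```

```bash
python3 - <<'E'
from h import *; from bench import r
s=r.read_state();print(s['time'],s['ee_pos'],s['ft_force'],np.round(s['joint_positions'],2))
b=[]
for n in('scene','side'):
    k=r.camera(n);im=k['img'][:,:,::-1].copy()
    cv2.imwrite(f'pics/{n}2.png',im)
    b.append(cv2.resize(im[165:285,180:345],None,fx=2.4*2,fy=2.4*2,interpolation=2))
    print(n,proj(k,model([0.47797124,-0.25786312,0.08783586,np.radians(-2)])).round(1).tolist())
    print([(np.round(np.array(d['position'])*[512,384],1).tolist(),round(d['p'],2)) for d in r.recognise(n,'spoke_a')])
cv2.imwrite('pics/c2.png',cv2.resize(np.hstack(b),(800,291),interpolation=3))
E
```

```text
7.35 [ 0.4892537  -0.32395736  0.12673172] [-0.66459211 -0.21339938 -0.14558857] [-0.12  0.4   0.78  1.72 -0.3   1.15  1.23]
scene [[239.5, 223.4], [323.6, 223.0], [278.3, 176.8], [280.8, 201.3], [220.2, 203.0]]
[([278.5, 237.1], 0.88)]
side [[212.4, 195.6], [252.6, 226.4], [284.6, 193.2], [249.8, 198.0], [240.4, 192.8]]
[([249.8, 255.8], 0.59)]
```

View pics/c2.png

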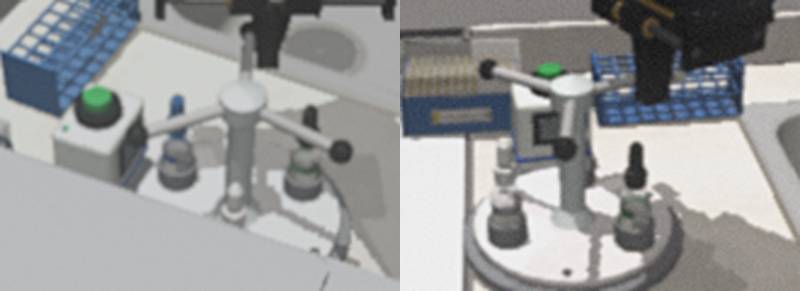

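The finger is still on the spoke. The balls are at scene (320,227) and at side (248,226) and (216,194). I'll refine these centroids and fit the angle.

```bash
cat >> h.py <<'E'
def blob(im,u,w=8):
    x,y=np.round(u).astype(int);g=cv2.cvtColor(im[y-w:y+w+1,x-w:x+w+1],cv2.COLOR_BGR2GRAY).astype(float)
    m=(g<75).astype(np.uint8);n,l,st,ce=cv2.connectedComponentsWithStats(m)
    i=min(range(1,n),key=lambda i:np.hypot(*(ce[i]-w)) - .02*st[i,4]);return ce[i]+[x-w,y-w],int(st[i,4])
E
python3 - <<'E'
from h import *; from bench import r
K={n:r.camera(n) for n in('scene','side')}
I={(n,0):cv2.imread(f'pics/{f}.png') for n,f in(('scene','a'),('side','b'))}
I|={(n,1):cv2.imread(f'pics/{n}2.png') for n in('scene','side')}
obs=[]  # cam, stage, model idx, pixel
for n,st,i,u in [('scene',0,0,(241.2,190)),('scene',0,1,(278.2,242.4)),('scene',0,2,(320.6,194.1)),('side',0,0,(251.9,185.6)),('side',0,1,(210.6,213.9)),('side',0,2,(290,214.4)),
  ('scene',1,1,(320.3,227.3)),('side',1,1,(247.7,226.1)),('side',1,0,(216.4,193.9))]:
    p,a=blob(I[n,st],u);print(n,st,i,p.round(1),a);obs.append((n,st,i,p))
for n,u in(('scene',(220,204.7)),('side',(241.7,194.4))):
    im=I[n,1];h=cv2.cvtColor(im,cv2.COLOR_BGR2HSV);x,y=map(int,u);m=cv2.inRange(h[y-15:y+16,x-15:x+16],(40,90,40),(80,255,255));M=cv2.moments(m,True)
    p=np.array([M['m10']/M['m00']+x-15,M['m01']/M['m00']+y-15]);print('btn',n,p,M['m00']);obs.append((n,0,4,p))
off=lambda q,n:q[5:7] if n=='scene' else q[7:9]
def f(q):
    e=[proj(K[n],model([q[0],q[1],q[2],q[3+st]])[i])+off(q,n)-p for n,st,i,p in obs]
    return np.concatenate([np.ravel(e),q[5:]*.7])
s=least_squares(f,[.478,-.258,.088,-1.167,-.1,0,0,0,0],loss='soft_l1')
print(s.x.round(4),np.degrees(s.x[2:5]).round(2));print(f(s.x).round(1))
E
```

```text
scene 0 0 [240.8 189.7] 32
scene 0 1 [278.  241.8] 71
scene 0 2 [320.3 193.3] 39
side 0 0 [251.9 183.9] 35
side 0 1 [210.6 212.6] 179
side 0 2 [289.6 214. ] 66
scene 1 1 [320.2 227.3] 58
side 1 1 [246.7 225.6] 86
side 1 0 [215.3 193.3] 37
btn scene [219.42528736 205.28735632] 87.0
btn side [241.14285714 193.55102041] 49.0
[ 0.4793 -0.2576  0.098  -1.1654 -0.1588  0.033   0.7449  0.783  -0.465 ] [  5.62 -66.77  -9.1 ]
[ 0.7  0.1 -0.  -0.1 -0.5  0.6 -0.4  0.9 -0.4  1.1 -0.1  0.1  0.  -0.
  0.5 -0.   0.8 -0.5 -0.2 -1.3 -0.7 -1.5  0.   0.5  0.5 -0.3]
```

```bash
python3 - <<'E'
from h import *; from bench import r
k=r.camera('wrist');T=np.array([[0.806,-0.572,-0.151,0.449],[-0.592,-0.779,-0.207,-0.23],[0.001,0.256,-0.967,0.536],[0,0,0,1]]);k=dict(k,pose=T)
im=cv2.imread('pics/w1.png');h=cv2.cvtColor(im,cv2.COLOR_BGR2HSV);red=cv2.inRange(im,(0,0,200),(90,90,255))>0
m=(cv2.inRange(h,(40,90,40),(80,255,255))>0)&~red
g=np.zeros_like(m);g[55:85,328:357]=m[55:85,328:357]
y,x=np.nonzero(cv2.morphologyEx(g.astype(np.uint8),cv2.MORPH_CLOSE,np.ones((5,5))));btn=np.array([(x.min()+x.max())/2,(y.min()+y.max())/2]);print('btn',btn,x.mean(),y.mean(),len(x))
im2=cv2.medianBlur(im,5)
B=[blob(im2,u,8)[0] for u in((334.8,94.8),(227.6,93.4),(278.1,184.8))];print(np.round(B,1))
o=np.array(B+[btn])
f=lambda q:np.concatenate([(proj(k,model(q))[[0,1,2,4]]-o).ravel()])
s=least_squares(f,[.478,-.258,.088,-1.167],loss='soft_l1');print(s.x,np.degrees(s.x[2:]),f(s.x).round(1))
E
```

```text
btn [342.5  69. ] 342.36802973977694 69.31226765799256 269
[[335.2  93.9]
 [227.7  94.1]
 [279.2 184.9]]
[ 0.47906331 -0.25791336  0.08742214 -1.15456586] [  5.00891993 -66.15175069] [-0.2  0.2  0.1 -0.   0.1 -0.2  0.  -0. ]
```

The wrist fit is the cleanest, with residuals around 0.2 px. It puts the reader at 5.0° and the blue cup now at about -8.8°. The effective finger offset is 14.3 mm. I'll work out the remaining arc, stopping about 1° short.

```bash
python3 - <<'E'
from h import *; from bench import r
s=r.read_state();print(s['time'],s['ee_pos'])
arc([-68.8,-65,-60,-56,-55],.0143,s,[0.479,-0.258])
E
```

```text
7.7 [ 0.48915917 -0.32379908  0.12653343]
[0.0005, 0.0001, -0.0005] 0.108
[-0.0008, 0.0043, -0.0005] 0.042
[-0.002, 0.0099, -0.0005] -0.045
[-0.0026, 0.0145, -0.0005] -0.115
[-0.0027, 0.0156, -0.0005] -0.133
```

>>> jog_arm --motion '{"tx":[0, -0.0005, -0.001, -0.0015, -0.002, -0.002, -0.0025, -0.0026, -0.0026, -0.0026], "ty":[0.002, 0.0043, 0.006, 0.008, 0.010, 0.012, 0.0135, 0.0145, 0.0145, 0.0145], "tz":[0, 0, 0, 0, 0, 0, 0, 0, 0, 0], "yaw":[-0.03, -0.06, -0.09, -0.12, -0.15, -0.18, -0.2, -0.22, -0.22, -0.22], "jaw":[0, 0, 0, 0, 0, 0, 0, 0, 0, 0]}'

```text
time: 8.7
ee_pos: [0.5034, -0.3192, 0.1265]
eef_rot: [0.422, 0.906, 0.0, -0.0]
ft_force: [-0.4, -0.2, -0.6]
width: 0.0004
grip_force: 0.1
```

>>> jog_arm --motion '{"tx":[0, 0, 0, 0, 0, 0, 0, 0, 0, 0], "ty":[-0.010, -0.018, -0.018, -0.018, -0.018, -0.018, -0.018, -0.018, -0.018, -0.018], "tz":[0, 0, -0.03, -0.08, -0.13, -0.18, -0.22, -0.24, -0.24, -0.24], "yaw":[0, 0, 0, 0, 0, 0, 0, 0, 0, 0], "jaw":[0, 0, 0, 0, 0, 0, 0, 0, 0, 0]}'

```text
time: 9.7
ee_pos: [0.4889, -0.3316, 0.3661]
eef_rot: [0.423, 0.906, 0.0, -0.0]
ft_force: [-0.2, 0.0, -0.6]
width: 0.0002
grip_force: 0.0
```

```bash
python3 - <<'E'
from h import *; from bench import r
s=r.read_state();print(s['time'],s['ee_pos'],np.round(s['joint_positions'],2))
k=r.camera('wrist');im=k['img'][:,:,::-1].copy();cv2.imwrite('pics/w2raw.png',im)
np.save('w2pose.npy',k['pose'])
for p in proj(k,model([.479,-.258,.0874,np.radians(4)])): cv2.circle(im,tuple(int(v) for v in np.clip(p,-999,999)),5,(0,0,255),1);print(p.round(1))
cv2.imwrite('pics/w2.png',im)
E
```

```text
9.7 [ 0.48891999 -0.3315936   0.36607507] [-0.11  0.27  0.8   1.34 -0.19  1.62  1.37]
[339.1 101.7]
[231.1  89.3]
[273.7 187. ]
[282.4 127.8]
[341.6 173.3]
```

View pics/w2.png

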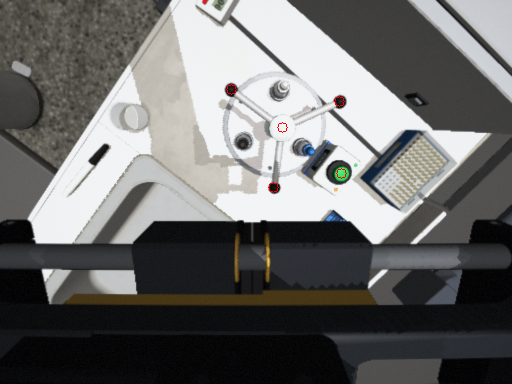

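The wrist picture shows the blue bottle at about (305,148), just in front of the window, and the button at (341,173). I'll fit the angle.

```bash
cat >> h.py <<'E'
def wfit(im,k,c):
    h=cv2.cvtColor(im,cv2.COLOR_BGR2HSV);q=[.479,-.258,.0874,c]
    for _ in range(3):
        P=proj(k,model(q));x0,y0=np.round(P[4]).astype(int)
        m=cv2.inRange(h[y0-14:y0+15,x0-14:x0+15],(40,90,40),(80,255,255));y,x=np.nonzero(m)
        o=np.array([blob(cv2.medianBlur(im,5),u,8)[0] for u in P[:3]]+[[(x.min()+x.max())/2+x0-14,(y.min()+y.max())/2+y0-14]])
        f=lambda q:(proj(k,model(q))[[0,1,2,4]]-o).ravel()
        s=least_squares(f,q,loss='soft_l1');q=s.x
    return q,np.degrees(q[2:]),f(q).round(1)
E
python3 - <<'E'
from h import *; from bench import r
k=r.camera('wrist');im=k['img'][:,:,::-1].copy()
print(wfit(im,k,np.radians(4)));im0=cv2.imread('pics/w2raw.png');print(wfit(im0,dict(k,pose=np.load('w2pose.npy')),np.radians(4)))
# blue cap centroid vs axis, at cap height
h=cv2.cvtColor(im,cv2.COLOR_BGR2HSV);m=cv2.inRange(h[135:165,292:318],(100,110,40),(130,255,255));y,x=np.nonzero(m);u=np.array([x.mean()+292,y.mean()+135]);print(u,len(x))
s=least_squares(lambda q:proj(k,[q[0],q[1],.105])-u,[.53,-.25]).x;d=s-[.479,-.258];print(s,np.hypot(*d),np.degrees(np.arctan2(d[1],d[0])))
E
```

```text
(array([ 0.47972702, -0.25773274,  0.11376075,  0.07298666]), array([6.51801099, 4.18182759]), array([-0.3,  0.4,  0.7,  0.3,  0.4, -0.3, -1.1, -0.7]))
(array([ 0.47964368, -0.25771339,  0.11367045,  0.07451977]), array([6.51283686, 4.26966825]), array([-0.3,  0.4,  0.7,  0.3,  0.5, -0.3, -1.2, -0.7]))
[308.92682927 151.47154472] 123
[ 0.53733312 -0.25497563] 0.058411469172950765 2.967934098648256
```

```bash
sed -i 's/;y,x=np.nonzero(m)$/;n_,l_,st_,_c=cv2.connectedComponentsWithStats(m);y,x=np.nonzero(l_==1+np.argmax(st_[1:,4]))/' h.py
python3 - <<'E'
from h import *; from bench import r
k=r.camera('wrist');im=k['img'][:,:,::-1].copy()
print(wfit(im,k,np.radians(4)));k=dict(k,pose=np.load('w2pose.npy'));im0=cv2.imread('pics/w2raw.png');print(wfit(im0,k,np.radians(4)))
for n in('scene','side'):
    k=r.camera(n);im=k['img'][:,:,::-1]
    P=proj(k,model([.479,-.258,.0874,np.radians(4.2)]))
    for i in range(3): print(n,i,P[i].round(1),*blob(im,P[i],7))
im=cv2.imread('pics/w2raw.png')[110:210,250:390];cv2.imwrite('pics/w2c.png',cv2.resize(im,None,fx=5.5,fy=5.5,interpolation=2))
E
```

```text
(array([ 0.47890258, -0.25792781,  0.07902796,  0.07369176]), array([4.52796858, 4.22222658]), array([-0.8, -0.1,  0.3,  0.1, -0.2, -0.6,  0.7,  0.5]))
(array([ 0.47902507, -0.25782455,  0.0798909 ,  0.07477353]), array([4.57741134, 4.28420793]), array([-0.7,  0.1,  0.2,  0. ,  0.1, -0.5,  0.3,  0.2]))
scene 0 [241.8 226.3] [240.0625 226.7875] 80
scene 1 [324.9 219.5] [324.45283019 220.64150943] 53
scene 2 [273.2 176.8] [272.36363636 176.18181818] 33
side 0 [210.3 197.2] [210.2745098  197.52941176] 51
side 1 [257.8 225.8] [257.86363636 225.86363636] 66
side 2 [281.6 191.4] [283.2        190.73333333] 60
```

View pics/w2c.png

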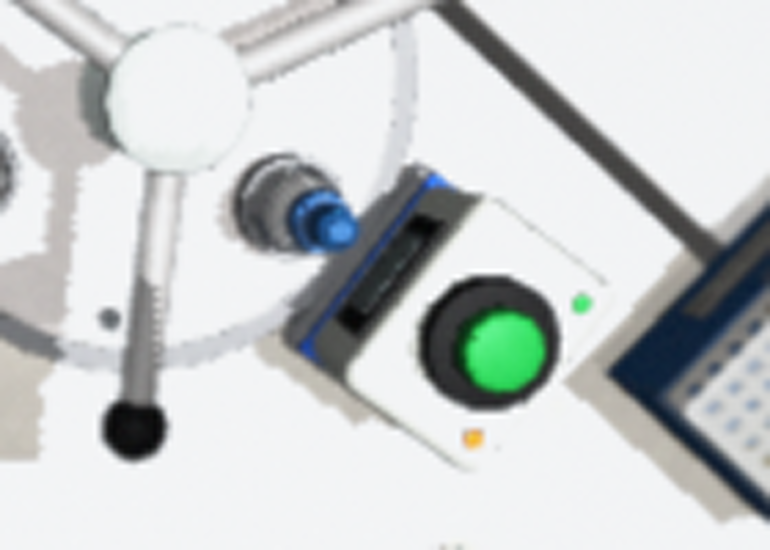

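The reader direction is 4.5–5.0° and the blue cup sits at 4.2–4.3°, so the bottle is square within about 0.8° and the carousel is at rest. Next I'll move over the button.

>>> jog_arm --motion '{"tx":[-0.007, -0.007, -0.007, -0.007, -0.007, -0.007, -0.007, -0.007, -0.007, -0.007, -0.007, -0.007], "ty":[0.05, 0.1, 0.1386, 0.1386, 0.1386, 0.1386, 0.1386, 0.1386, 0.1386, 0.1386, 0.1386, 0.1386], "tz":[0, 0, 0, 0, 0.05, 0.1, 0.15, 0.19, 0.22, 0.24, 0.247, 0.247], "yaw":[0, 0, 0, 0, 0, 0, 0, 0, 0, 0, 0, 0], "jaw":[0, 0, 0, 0, 0, 0, 0, 0, 0, 0, 0, 0]}'

```text
time: 11.15
ee_pos: [0.5995, -0.2472, 0.1187]
eef_rot: [0.422, 0.906, -0.0, -0.001]
ft_force: [0.2, 1.0, -0.4]
width: 0.0004
grip_force: 0.0
```

```bash
python3 - <<'E'
from h import *; from bench import r
s=r.read_state();print(s['time'],s['ee_pos'],s['ft_force'],np.round(s['joint_positions'],2))
b=[]
for n,x,y in(('scene',219,205),('side',241,193)):
    k=r.camera(n);print(n,proj(k,np.array([.5996,-.2479,.106])),proj(k,np.array(s['ee_pos'])))
    b.append(cv2.resize(k['img'][y-45:y+45,x-50:x+50,::-1],None,fx=4,fy=4,interpolation=2))
cv2.imwrite('pics/p1.png',np.hstack(b))
E
```

```text
11.15 [ 0.59946999 -0.24720747  0.11873164] [ 0.22547894  0.98770297 -0.38421033] [-0.18  0.53  0.68  1.55 -0.35  1.19  1.27]
scene [219.85906264 202.57581402] [219.43389511 197.85393344]
side [240.61989184 192.536029  ] [240.20270554 187.40228021]
```

View pics/p1.png

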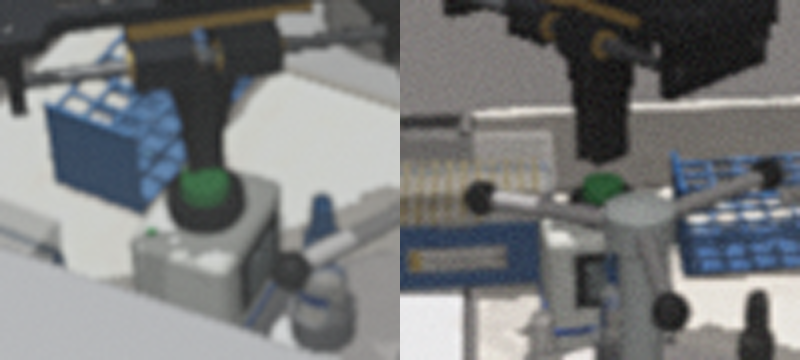

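The closed fingertips hang directly above the green button in both views: scene tip at (205,165) over the button at (205,185), and side tip at (603,158) over (603,187) in the crop. Now I'll press in small steps.

>>> jog_arm --motion '{"tx":[0, 0, 0, 0, 0, 0, 0], "ty":[0, 0, 0, 0, 0, 0, 0], "tz":[0.005, 0.010, 0.013, 0.015, 0.017, 0.018, 0.018], "yaw":[0, 0, 0, 0, 0, 0, 0], "jaw":[0, 0, 0, 0, 0, 0, 0]}'

```text
time: 11.95
ee_pos: [0.6001, -0.2471, 0.1016]
eef_rot: [0.422, 0.907, 0.0, -0.0]
ft_force: [-1.1, 1.7, 3.9]
width: 0.0005
grip_force: 2.1
```

>>> jog_arm --motion '{"tx":[0, 0, 0, 0], "ty":[0, 0, 0, 0], "tz":[0.001, 0.002, 0.003, 0.003], "yaw":[0, 0, 0, 0], "jaw":[0, 0, 0, 0]}'

```text
time: 12.35
ee_pos: [0.6003, -0.2472, 0.1003]
eef_rot: [0.422, 0.906, 0.001, 0.0]
ft_force: [-7.2, 5.2, 18.7]
width: 0.0004
grip_force: 9.4
```

>>> jog_arm --motion '{"tx":[0, 0, 0], "ty":[0, 0, 0], "tz":[0.001, 0.002, 0.002], "yaw":[0, 0, 0], "jaw":[0, 0, 0]}'

```text
time: 12.65
ee_pos: [0.6004, -0.2473, 0.1]
eef_rot: [0.422, 0.906, 0.001, 0.0]
ft_force: [-14.1, 7.6, 33.8]
width: 0.0007
grip_force: 16.7
```

The button bottomed out: z stayed at 0.100 while the force rose to 34 N. I'll go straight up and check.

>>> jog_arm --motion '{"tx":[0, 0, 0, 0, 0, 0, 0, 0, 0.03, 0.06, 0.06, 0.06], "ty":[0, 0, 0, 0, 0, 0, 0, 0, -0.04, -0.08, -0.11, -0.11], "tz":[-0.005, -0.012, -0.03, -0.07, -0.12, -0.17, -0.22, -0.25, -0.25, -0.25, -0.25, -0.25], "yaw":[0, 0, 0, 0, 0, 0, 0, 0, 0, 0, 0, 0], "jaw":[0, 0, 0, 0, 0, 0, 0, 0, 0, 0, 0, 0]}'

```text
time: 13.85
ee_pos: [0.4737, -0.2755, 0.3474]
eef_rot: [0.425, 0.905, 0.001, 0.001]
ft_force: [-0.3, -0.3, -0.0]
width: 0.0003
grip_force: 0.0
```

```bash
python3 - <<'E'
from h import *; from bench import r
s=r.read_state();print(s['time'],s['ee_pos'],s['ft_force'])
k=r.camera('wrist');im=k['img'][:,:,::-1].copy()
print(wfit(im,k,np.radians(4.2)))
P=proj(k,model([.479,-.258,.083,.074]))[3].astype(int);print(P)
side=r.camera('side')['img'][:,:,::-1]
a=cv2.resize(im[max(0,P[1]-70):P[1]+90,max(0,P[0]-90):P[0]+110],(400,320),interpolation=2);b=cv2.resize(side[150:310,150:350],(400,320),interpolation=2)
cv2.imwrite('pics/f.png',np.hstack([a,b]))
E
```

```text
13.85 [ 0.47373323 -0.27550442  0.3474103 ] [-0.25558204 -0.33040792 -0.03393524]
(array([ 0.47917493, -0.25838077,  0.08896862,  0.07584121]), array([5.09752649, 4.34538122]), array([-0.4,  0.1,  0.1,  0.4, -0.2, -2.1,  0.6,  0.5]))
[263 169]
```

View pics/f.png

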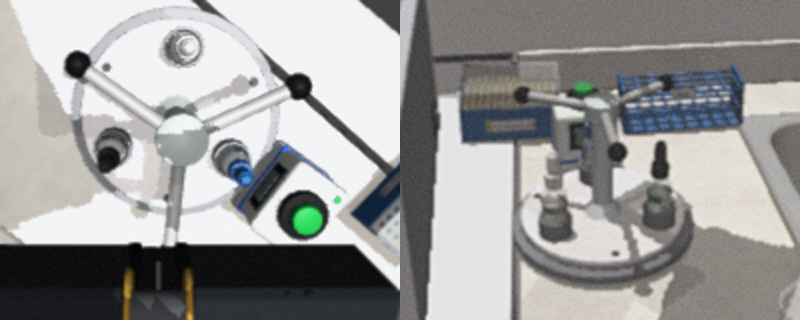

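The blue bottle (crop (240,165)) stands square in front of the window, about 0.7° off by the fit. The button (307,220) is back up, and the bystanders and bottles are undisturbed. The hand is clear at z=0.35.

```bash
python3 -c "
from bench import r;print(r.close_job())"
```

```text
the job is handed in; nothing more can be done
None
```

The job is handed in at about 14 s: the blue bottle stands in front of the reader's window, within about 1° of square, the green button was then pressed fully down and came back up, and the hand is clear.

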